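Fit the transilluminator head on its battery handle

TASK

Pick up the transilluminator head by its knurled steel collar (do not touch the black cone and glass light pipe above it), lower it over the neck of the battery handle that stands in the desk charger, turn the collar until its hidden keyways drop over the handle's three pins, and push it fully home onto the handle's shoulder against the contact spring. Finish while still gripping it and holding it pushed home, so that I can check that the lamp lights. Leave everything else on the desk where it is.

Things in the scene. Friction and masses are not known exactly. Their poses are not given: they have to be found in the camera images.
- collar (a point): The loose transilluminator head, standing upright at the start: a steel collar with fine vertical knurling, 35 mm across, 30 mm tall; above it a black cone (to 40 mm) and a glass light pipe that ends 54 mm above the underside. 55 to 115 g. This point is on its axis (z, up), 22 mm above the underside: grip here from above, a finger on either side of the collar.
- underside (a point): Centre of the head's open underside, axes as collar. A bore 22 mm across and 24 mm deep, with three straight keyways in its wall, 120 degrees apart, 5.9 mm wide, running 10 mm up from the underside, one of them towards this point's x axis. They cannot be seen from outside.
- seat (a point): On the battery handle's axis, level with its steel shoulder, 150 mm above the desk; z up. The black handle, 29 to 34 mm across, stands upright in the charger and cannot move or turn. Fully home, the collar's underside lies on this shoulder (collar 22 mm above this point). Nothing latches it there: the spring lifts it when let go.
- neck_top (a point): Top of the handle's steel neck, on its axis, 21 mm above the shoulder; axes as seat. The neck is 20 mm across; its top 5 mm taper to 13 mm across. The spring contact stands 10 mm out of it.
- pins (a point): On the handle's axis, level with the tops of the three brass pins, 8 mm above the shoulder; axes as seat. The pins, 3.5 mm thick, stand out of the neck radially, 120 degrees apart, to 13.3 mm from the axis. Their direction differs each time; these axes do not show it. A collar turned wrongly rests on them; within about 6 degrees of the right angle it can go down.
- contact (a joint): The brass spring contact, 6 mm thick, on top of the neck: how far it is pressed in, m. 0 when free. First touched when the collar is 1 mm below the level where it rests on the pins; 0.007 with the head fully home. It pushes up with 1 N for each mm.
- charger: Fixed white desk charger, 108 x 180 x 56 mm (180 along its y), with two wells 32 mm across: the handle stands in the one 44 mm towards its +y, the other is empty. Origin under its middle.
- optic: The head's optic, part of the head: a black cone (27 mm across at its foot, 30 to 40 mm above the head's underside) and the clear glass light pipe on it, 12 mm thick and 14 mm long. Fragile, not to be touched. Origin on the axis, at the foot of the light pipe.
- drops_blue: Bystander, to be left alone: eye-drop bottle with a blue cap, 25 mm across, 62 mm tall, standing; origin under its middle.
- drops_red: Bystander, to be left alone: eye-drop bottle with a red cap, 25 mm across, 62 mm tall, standing; origin under its middle.
- carton_green: Bystander, to be left alone: upright medicine carton, 36 x 36 x 80 mm, white with a green band; origin under its middle.
- carton_pink: Bystander, to be left alone: medicine carton lying flat, 105 x 42 x 30 mm, white with a pink band; origin under its middle.
- ophthalmoscope: Bystander, to be left alone: direct ophthalmoscope lying down, about 190 mm long along its x, 34 mm wide, 30 mm high, black handle and head; origin under it, near its middle.
- occluder: Bystander, to be left alone: black eye occluder lying flat, a 58 mm disc on a 16 mm wide stem, 180 mm long along its x, 6 mm thick; origin under its stem.
- trial_lens: Bystander, to be left alone: red-rimmed trial lens lying flat, 38 mm across, 5 mm thick; origin under its middle.

How it is judged:
On the way, in this order (a step that is already met when the one before it is completed fails the run):
1. the head has been picked up off the desk, held by its collar (height (world z) of collar above 0.05 m and contact force between the fingers and head above 1 N), for 0.2 s.
2. the collar is down over the neck and its keyways have dropped over the pins (z of collar in the frame of seat below 0.0265 m and horizontal distance between collar and seat below 0.004 m), for 0.1 s.
At the end, for the whole second after the job is handed in: The head is upright on the handle (within 5 degrees), within 3 mm of its axis, with the collar's underside within 1.5 mm of the handle's shoulder, the spring contact pressed in by more than 5 mm, and the fingers still grip the head (over 2 N), still (z of collar in the frame of seat between 0.0195 and 0.0235 m and horizontal distance between collar and seat below 0.003 m and angle between collar's own z axis and vertical below 0.09 rad and value of joint contact above 0.005 m and contact force between the fingers and head above 2 N and linear speed of head below 0.02 m/s); the arm keeps its last pose, push and grip.
It fails at once if the cone or the glass light pipe of the head is touched (contact force between anything else and optic above 1 N).
It fails at once if something else on the desk is shifted by more than 25 mm (distance of any of drops_blue, drops_red, carton_green, carton_pink, ophthalmoscope, occluder, trial_lens from where it was at the start of the episode above 0.025 m).
It also fails if it takes over 70 s, if anything falls off the work surface, if the arm or the gripper's body presses on something with over 40 N, if the wrist force passes 120 N, or if a joint passes its speed limit or range.

ROBOT

A 6-joint arm with a two-finger parallel gripper is mounted at the origin on the work surface. World frame = base frame: x ahead of the robot, y to its left, z up, the work surface at z = 0. Lengths are in m, angles in rad, forces in N, time in s.
With the tool pointing down it reaches from about 0.375 to 0.9 m from the base axis. Payload 3.1 kg.
Tool frame: the origin (TCP) lies midway between the tips of the shut fingers; the grasp point (between the pads) lies 19 mm behind it; z points along the fingers, y is the line along which they close (so a half turn about z gives the same grasp; the last joint's range is limited). The gripper opens to 87 mm and grips with 3 to 60 N. Pads are 19 mm wide; open, the fingers measure 117 mm over their backs; the gripper's body (75 mm by 190 mm) begins 51 mm behind the grasp point.
Start: joints at [-1.355, 0.527, 1.433, -0, 1.181, -0.178], TCP at [0.24, -0.577, 0.223] pointing down, gripper open.
Joint ranges: [-3.08, 3.08], [-0.75, 2.2], [0.22, 2.44], [-1.43, 4.57], [0, 2.65], [-2.85, 2.85]. Speed limits (rad/s): [2.79, 2.79, 3.14, 3.14, 3.14, 3.14].

INTERFACE

Orientations are given as a unit quaternion [x, y, z, w].
In Python, from rig import get_obs, cams, job gives the robot as it stands.
- The arm moves only by the tool servo_tool, never from a script. Its argument "moves" is text: rows parted by semicolons, each of 5 numbers parted by spaces: the shift along the tool's x, y, z in m, then the turn about the tool's z in degrees, then the finger opening in m, from 0 to 0.087. In form: dx dy dz spin claw; .... A call has 1 to 10 rows; each row is the pose to reach, as a shift and turn from the pose commanded when the call began, along the tool's axes at that moment; what a row does not reach only later rows make up. A row lasts 1/12 s, in which the tool goes at most 41.7 mm and 7.16 degrees, less where a joint would pass 70% of its speed; a pose out of reach is approached as far as the arm can. A call with a gripper value outside its range is refused whole. The fingers move at their own pace and stop on an object; "grip_force" is the grip in N (left out, the last holds). Time passes only in rows, so rows that repeat a pose let the fingers close. It gives the time, the measured TCP pose, the force, the opening and the grip force at its end, in the units of the state.
- get_obs(): the state, without advancing time (a new reading comes with each control period).
- cams.camera(name): name is "scene" or "top" or "wrist"; returns the picture (480x640x3 uint8, blue, green, red); there is no depth.
- cams.camera_model(name): a dict with "fx", "fy", "cx", "cy" (pixels), "dist" ([k1, k2, p1, p2, k3] as OpenCV has them; the pictures are not rectified), "R" (3x3) and "t" (3): a world point X has camera coordinates R X + t. Camera axes: x right, y down, z forward; pixel columns grow to the right and rows downward; lengths in m; the calibration is good to about 2 mm. A picture is of the moment at which its call begins: read the wrist's pose just before it. camera_model takes no time and is no camera call; for the wrist camera it gives the pose at the moment of the call.
- job.hand_in(): hands the job in; it is judged then, once.
The state is a dict: "time": time; "q": joint angles; "joint_velocities": joint speeds; "joint_torque": joint torques, N m; "position": TCP position; "tool_rot": TCP orientation; "ft_force": force on the tool from outside, world axes, zero at the start; "moment": the same for the moment, N m; "grip_width": finger opening in m; "grip_force": force on a finger pad.
Only numpy, scipy, OpenCV 4.12 (cv2) and the standard library are available. Lean on these libraries where they do the work, as an engineer would, in place of code of your own. Each camera call takes 0.05 s, during which the arm holds its last target. There are 200 camera calls.

## Working session

There is one attempt and no reset: what is moved stays moved. The work goes in short steps, Python scripts to look and compute and a tool call to move; the robot and the scene stay as the last step left them, time stands still between calls to the robot, and variables do not carry over. Pictures are saved under pics/ and viewed, at most 10 in all, crops included, and the job is handed in when it is done.

Besides the shell and the picture viewer there is one more tool, called as name(argument=value, ...), one argument or row to a line, values as JSON. servo_tool: Moves the arm, as the interface text tells. Its arguments: {"type":"object","properties":{"moves":{"type":"string"},"grip_force":{"type":"number"}},"required":["moves"]}

```bash
mkdir -p pics
cat > h.py <<'E'
import numpy as np,cv2
from rig import get_obs,cams,job
def ray(m,u,v):
    K=np.array([[m['fx'],0,m['cx']],[0,m['fy'],m['cy']],[0,0,1.]])
    p=cv2.undistortPoints(np.array([[[u,v]]],float),K,np.array(m['dist'],float))[0,0]
    R=np.array(m['R']);t=np.array(m['t'])
    return -R.T@t, R.T@np.array([p[0],p[1],1.])
def onplane(m,u,v,z):
    c,d=ray(m,u,v); return c+d*(z-c[2])/d[2]
def proj(m,X):
    K=np.array([[m['fx'],0,m['cx']],[0,m['fy'],m['cy']],[0,0,1.]])
    return cv2.projectPoints(np.array(X,float).reshape(-1,1,3),cv2.Rodrigues(np.array(m['R'],float))[0],np.array(m['t'],float),K,np.array(m['dist'],float))[0][:,0]
E
python3 - <<'E'
from h import *
o=get_obs();print(o['time'],o['position'],o['tool_rot'],o['grip_width'])
for n in ['scene','top','wrist']:
    m=cams.camera_model(n);cv2.imwrite(f'pics/{n}0.png',cams.camera(n))
    print(n,m['fx'],-np.array(m['R']).T@np.array(m['t']))
E
```

```text
0.0 [ 0.23967692 -0.5764436   0.22156174] [ 9.80678196e-01  1.95624935e-01 -3.50776840e-05 -1.07691809e-03] 0.08711570984009456
scene 512.2368889586805 [ 1.11958209 -0.60288962  0.78742549]
top 525.6185734338205 [ 0.39369978 -0.00266348  1.49443539]
wrist 352.2108651351917 [ 0.31629193 -0.54475967  0.38392907]
```

View pics/scene0.png

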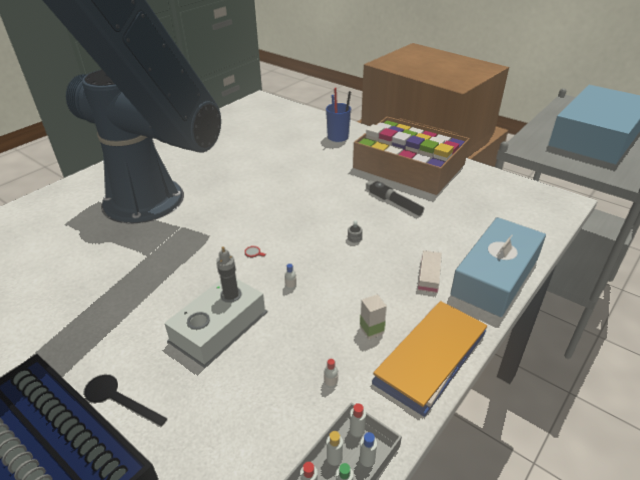

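View pics/top0.png

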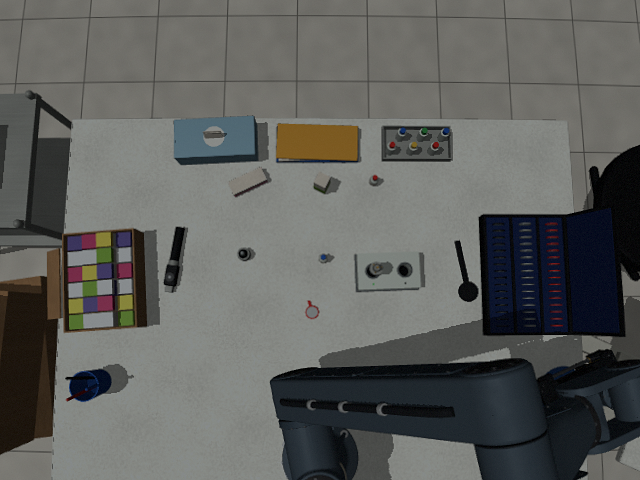

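The scene view shows the head at about (355,232) and the handle at (228,275). The top view shows the head at (245,254) and the handle's neck at about (376,268). Next I'll measure both from the two views.

Run:
```python
from h import *
mt=cams.camera_model('top');ms=cams.camera_model('scene')
t=cv2.imread('pics/top0.png');s=cv2.imread('pics/scene0.png')
def crop(i,u,v,w,h,k): return cv2.resize(i[v-h:v+h,u-w:u+w],None,fx=k,fy=k,interpolation=cv2.INTER_CUBIC)
a=crop(t,245,254,20,20,8);b=crop(t,390,270,40,25,8)[:320,:]
b=cv2.resize(crop(t,385,270,30,25,1),(384,320),interpolation=cv2.INTER_CUBIC)
c=cv2.resize(crop(s,355,232,20,20,1),(320,280),interpolation=cv2.INTER_CUBIC)
d=cv2.resize(crop(s,225,275,24,35,1),(192,280),interpolation=cv2.INTER_CUBIC)
im=np.zeros((600,704,3),np.uint8);im[:320,:320]=a;im[:320,320:]=b;im[320:,:320]=c;im[320:,320:512]=d
cv2.imwrite('pics/c1.png',im)
print('head top@z.03',onplane(mt,245,254,.03),'scene',onplane(ms,355,232,.03))
for z in(.15,.171): print(z,onplane(mt,376,268,z))
p=onplane(mt,376,268,.171);print(proj(ms,[p,p-[0,0,.021],p-[0,0,.1]]))
```

```text
head top@z.03 [0.55562111 0.21063984 0.03      ] scene [0.56556119 0.21238052 0.03      ]
0.15 [ 0.50597845 -0.14357403  0.15      ]
0.171 [ 0.50422467 -0.14137302  0.171     ]
[[221.74981973 250.84724944]
 [223.18614826 259.28005476]
 [228.24583271 289.07355838]]
```

View pics/c1.png

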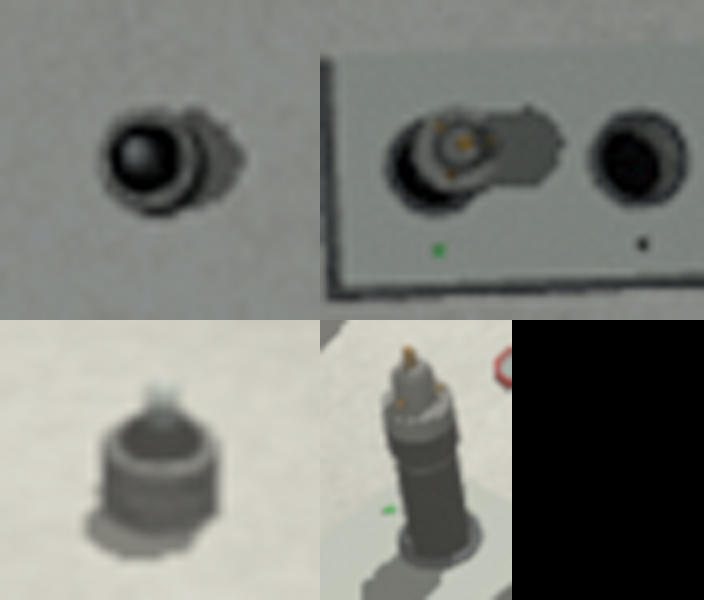

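```bash
cat >> h.py <<'E'
from scipy.spatial.transform import Rotation as Ro
def tri(obs):
    A=np.zeros((3,3));b=np.zeros(3)
    for m,u,v in obs:
        c,d=ray(m,u,v);d/=np.linalg.norm(d);P=np.eye(3)-np.outer(d,d);A+=P;b+=P@c
    return np.linalg.solve(A,b)
def totool(target):
    o=get_obs();R=Ro.from_quat(o['tool_rot']).as_matrix()
    return R.T@(np.array(target)-o['position'])
E
python3 - <<'E'
from h import *
mt=cams.camera_model('top');ms=cams.camera_model('scene');mw=cams.camera_model('wrist')
print('contact',tri([(mt,377.7,267.3),(ms,223,247.5)]))
print('shoulder',onplane(mt,376,268,.15), 'contact',onplane(mt,377.7,267.3,.181))
print('head ring',onplane(mt,243.75,254,.03),onplane(ms,355,228.7,.03),tri([(mt,243.75,254),(ms,355,228.7)]))
print('pipe',onplane(mt,242.9,253.4,.054))
o=get_obs();R=Ro.from_quat(o['tool_rot']).as_matrix();print(R)
print('cam z axis in tool',R.T@np.array(mw['R'])[2])
print('shift to above handle',totool([.505,-.142,.30]))
E
```

```text
contact [ 0.50682166 -0.1425393   0.18081398]
shoulder [ 0.50597845 -0.14357403  0.15      ] contact [ 0.50514332 -0.1446236   0.181     ]
head ring [0.55562198 0.21414866 0.03      ] [0.55787258 0.22310357 0.03      ] [0.55808442 0.21624754 0.0333282 ]
pipe [0.55463286 0.21297418 0.054     ]
[[ 9.23472430e-01  3.83664613e-01 -3.68940839e-04]
 [ 3.83664677e-01 -9.23470993e-01  1.65524565e-03]
 [ 2.94353019e-04 -1.67012329e-03 -9.99998562e-01]]
cam z axis in tool [-3.01110065e-01  7.84225374e-04  9.53589070e-01]
shift to above handle [ 0.41175788 -0.29968037 -0.0775927 ]
```

servo_tool(
  moves="0.03 -0.02 -0.02 0 0.087; 0.06 -0.04 -0.04 0 0.087; 0.09 -0.065 -0.06 0 0.087; 0.12 -0.09 -0.08 0 0.087; 0.15 -0.11 -0.1 0 0.087; 0.18 -0.13 -0.1 0 0.087; 0.21 -0.155 -0.1 0 0.087; 0.24 -0.18 -0.1 0 0.087; 0.27 -0.2 -0.1 0 0.087; 0.3 -0.22 -0.1 0 0.087",
)

```text
time: 0.98
position: [0.4328, -0.2568, 0.3226]
tool_rot: [0.981, 0.196, -0.0, -0.0]
ft_force: [-0.3, -0.1, -0.4]
grip_width: 0.087
grip_force: 0.0
```

servo_tool(
  moves="0.03 -0.02 0 0 0.087; 0.06 -0.04 0 0 0.087; 0.09 -0.06 0 0 0.087; 0.112 -0.08 0 0 0.087; 0.112 -0.08 0 0 0.087; 0.112 -0.08 0 0 0.087; 0.112 -0.08 0 0 0.087; 0.112 -0.08 0 0 0.087",
)

```text
time: 1.65
position: [0.5047, -0.1429, 0.3224]
tool_rot: [0.981, 0.195, -0.0, 0.0]
ft_force: [-0.3, -0.4, 1.1]
grip_width: 0.0871
grip_force: 0.0
```

Run:
```python
from h import *
o=get_obs();print(o['time'],o['position'],np.round(o['q'],3),o['ft_force'])
m=cams.camera_model('wrist');im=cams.camera('wrist');cv2.imwrite('pics/w1.png',im)
import pickle;pickle.dump(m,open('m1.pkl','wb'))
p=proj(m,[[.506,-.1425,.181],[.506,-.1425,.15]]);print(p)
u,v=p[0].astype(int)
c=im[max(v-50,0):v+70,max(u-80,0):u+80];print(max(u-80,0),max(v-50,0))
cv2.imwrite('pics/w1c.png',cv2.resize(c,None,fx=5,fy=5,interpolation=cv2.INTER_CUBIC))
```

```text
1.65 [ 0.50470849 -0.14290833  0.32238499] [-0.489  0.282  1.549 -0.     1.311  0.689] [-0.26962148 -0.44405493  1.13424403]
[[322.75967804 227.58567082]
 [322.7266658  219.32430578]]
242 177
```

View pics/w1c.png

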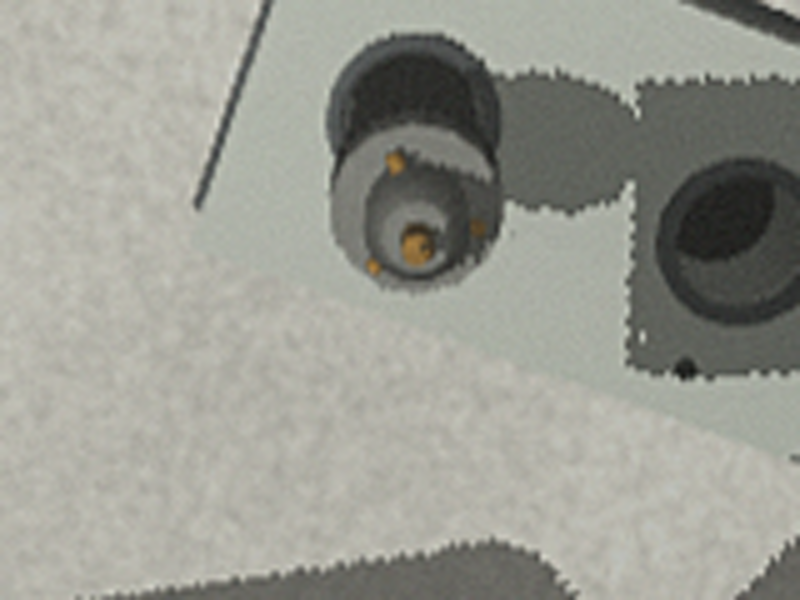

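The close crop shows the brass contact at crop (418,246) and three pins at (396,161), (375,267) and (479,229). I'll locate them with a colour mask.

Run:
```python
from h import *
import pickle
m=pickle.load(open('m1.pkl','rb'));im=cv2.imread('pics/w1.png')
h=cv2.cvtColor(im,cv2.COLOR_BGR2HSV);k=cv2.inRange(h,(8,110,60),(25,255,255));k[:,:300]=0;k[:,360:]=0;k[:190]=0;k[250:]=0
n,l,st,ce=cv2.connectedComponentsWithStats(k)
P=[]
for i in range(1,n):
    if st[i,4]<3: continue
    z=.181 if st[i,4]>25 else .1575
    q=onplane(m,*ce[i],z);print(st[i,4],ce[i],z,q.round(4))
    if z<.18:P.append(q)
P=np.array(P)
if len(P)==3:
    # circle centre
    A=np.c_[2*P[:,:2],np.ones(3)];x=np.linalg.solve(A,(P[:,:2]**2).sum(1));print('circ',x[:2],'r',np.sqrt(x[2]+x[:2]@x[:2]),'mean',P.mean(0))
    print(np.degrees(np.arctan2(*(P[:,:2]-P[:,:2].mean(0)).T[::-1])))
print('over head z.26',totool([.557,.215,.32]))
```

```text
11 [320.72727273 209.09090909] 0.1575 [ 0.5162 -0.1362  0.1575]
6 [337.16666667 222.16666667] 0.1575 [ 0.5104 -0.1556  0.1575]
26 [324.92307692 226.46153846] 0.181 [ 0.5077 -0.1439  0.181 ]
4 [316.5 230. ] 0.1575 [ 0.4956 -0.1403  0.1575]
circ [ 0.5070464 -0.1440786] r 0.01201912517885178 mean [ 0.5073961 -0.1440516  0.1575   ]
[ 41.7426561  -75.46420368 162.29053869]
over head z.26 [ 0.185149   -0.31094888  0.00236004]
```

servo_tool(
  moves="0.02 -0.034 0 0 0.087; 0.04 -0.068 0 0 0.087; 0.06 -0.102 0 0 0.087; 0.08 -0.136 0 0 0.087; 0.1 -0.17 0 0 0.087; 0.12 -0.204 0 0 0.087; 0.14 -0.238 0 0 0.087; 0.16 -0.272 0.01 0 0.087; 0.185 -0.31 0.02 0 0.087; 0.185 -0.31 0.04 0 0.087",
)

```text
time: 2.53
position: [0.5599, 0.2205, 0.2846]
tool_rot: [0.98, 0.197, 0.004, -0.002]
ft_force: [0.8, -0.8, -0.7]
grip_width: 0.0868
grip_force: 0.0
```

servo_tool(
  moves="0 0 0.03 0 0.087; 0 0 0.03 0 0.087; 0 0 0.03 0 0.087; 0 0 0.03 0 0.087; 0 0 0.03 0 0.087",
)

```text
time: 2.95
position: [0.5586, 0.2144, 0.2546]
tool_rot: [0.981, 0.195, 0.002, 0.0]
ft_force: [-0.0, 0.9, 0.9]
grip_width: 0.0875
grip_force: 0.0
```

Run:
```python
from h import *
import pickle
o=get_obs();print(o['time'],o['position'],o['tool_rot'],np.round(o['q'],3),o['ft_force'])
m=cams.camera_model('wrist');im=cams.camera('wrist');cv2.imwrite('pics/w2.png',im);pickle.dump(m,open('m2.pkl','wb'))
p=proj(m,[[.557,.215,.03],[.557,.215,.054],[.557,.215,0]]);print(p)
u,v=p[0].astype(int)
print(u-70,v-60)
cv2.imwrite('pics/w2c.png',cv2.resize(im[v-60:v+60,u-70:u+70],None,fx=5,fy=5,interpolation=cv2.INTER_CUBIC))
```

```text
2.95 [0.55860833 0.21440258 0.25458041] [9.80856744e-01 1.94721842e-01 1.85800773e-03 1.83448496e-05] [0.18  0.455 1.468 0.    1.215 1.359] [-0.04532475  0.8549884   0.85150986]
[[321.36690662 211.33917633]
 [321.3219345  216.15767146]
 [321.41628887 206.05233938]]
251 151
```

View pics/w2c.png

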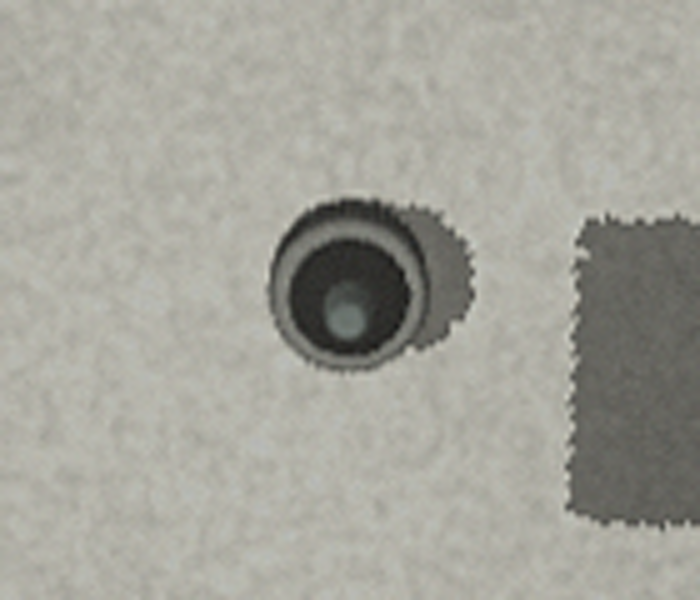

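The head's collar ring is centred at crop (350,296), which is pixel (321,210). That is within 1 mm of the prediction.

Run:
```python
from h import *
import pickle
m=pickle.load(open('m2.pkl','rb'));o=get_obs()
p=onplane(m,320.95,210.2,.03);print(p,onplane(m,251+348/5,151+318/5,.054),o['position'],o['joint_velocities'].round(3) if hasattr(o['joint_velocities'],'round') else o['joint_velocities'])
print(totool([p[0],p[1],.003]))
```

```text
[0.55802405 0.21592721 0.03      ] [0.55826324 0.21634394 0.054     ] [0.55850956 0.21450843 0.25461727] [ 0.005 -0.003  0.004  0.001 -0.002  0.   ]
[-0.00085044 -0.00169702  0.25161458]
```

servo_tool(
  moves="-0.001 -0.0017 0.035 0 0.087; -0.001 -0.0017 0.07 0 0.087; -0.001 -0.0017 0.105 0 0.087; -0.001 -0.0017 0.14 0 0.087; -0.001 -0.0017 0.17 0 0.087; -0.001 -0.0017 0.195 0 0.087; -0.001 -0.0017 0.215 0 0.087; -0.001 -0.0017 0.23 0 0.087; -0.001 -0.0017 0.24 0 0.087; -0.001 -0.0017 0.245 0 0.087",
)

```text
time: 3.83
position: [0.5561, 0.2161, 0.0072]
tool_rot: [0.981, 0.195, 0.0, 0.0]
ft_force: [-0.4, -0.7, -1.1]
grip_width: 0.087
grip_force: 0.0
```

servo_tool(
  moves="0 0 0.003 0 0.087; 0 0 0.006 0 0.087; 0 0 0.006 0 0.08; 0 0 0.006 0 0.06; 0 0 0.006 0 0.05; 0 0 0.006 0 0.045; 0 0 0.006 0 0.04; 0 0 0.006 0 0.02; 0 0 0.006 0 0; 0 0 0.006 0 0",
  grip_force=20,
)

```text
time: 4.67
position: [0.5555, 0.2164, 0.0016]
tool_rot: [0.981, 0.196, 0.0, -0.0]
ft_force: [-0.0, -1.1, 0.4]
grip_width: 0.0415
grip_force: 0.0
```

servo_tool(
  moves="0 0 0 0 0; 0 0 0 0 0; 0 0 0 0 0; 0 0 0 0 0; 0 0 0 0 0; 0 0 0 0 0",
  grip_force=40,
)

```text
time: 5.17
position: [0.5555, 0.2164, 0.0016]
tool_rot: [0.981, 0.196, -0.0, 0.0]
ft_force: [-1.3, -0.9, 0.9]
grip_width: 0.0349
grip_force: 40.0
```

servo_tool(
  moves="0 0 -0.01 0 0; 0 0 -0.03 0 0; 0 0 -0.06 0 0; 0 0 -0.095 0 0; 0 0 -0.13 0 0; 0 0 -0.165 0 0; 0 0 -0.2 0 0; 0 0 -0.23 0 0; 0 0 -0.23 0 0; 0 0 -0.23 0 0",
)

```text
time: 6.0
position: [0.5564, 0.2167, 0.2344]
tool_rot: [0.981, 0.196, 0.003, 0.0]
ft_force: [-0.6, -0.0, -0.9]
grip_width: 0.0345
grip_force: 40.0
```

Run:
```python
from h import *
import pickle
o=get_obs();print(o['time'],o['position'],o['grip_width'],o['grip_force'],o['ft_force'])
m=cams.camera_model('wrist');im=cams.camera('wrist');cv2.imwrite('pics/w3.png',im);pickle.dump((m,o),open('m3.pkl','wb'))
R=Ro.from_quat(o['tool_rot']).as_matrix()
for dz in(-.028,-.0524): print(proj(m,[o['position']+R@[0,0,dz]]))
u,v=proj(m,[o['position']+R@[0,0,-.028]])[0].astype(int);u0=max(u-80,0);v0=min(max(v-60,0),360);print(u0,v0)
cv2.imwrite('pics/w3c.png',cv2.resize(im[v0:v0+120,u0:u0+160],None,fx=5,fy=5,interpolation=cv2.INTER_CUBIC))
```

```text
6.0 [0.55642577 0.21670822 0.23435116] 0.0344673389186811 39.99974801119606 [-0.58402535 -0.01686867 -0.94159352]
[[322.91146155 331.71358147]]
[[323.00410693 367.06714062]]
242 271
```

View pics/w3c.png

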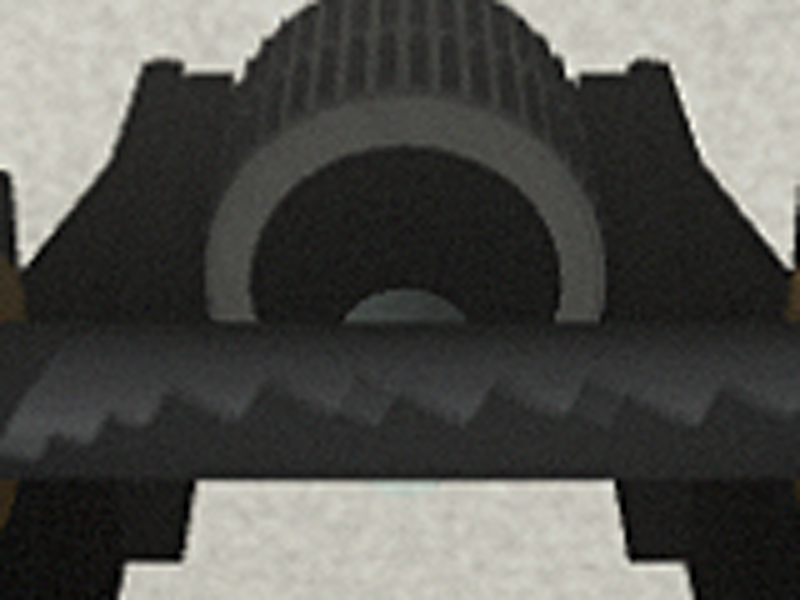

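The collar ring spans x 205–605 in the crop, with its front edge at (405,97). The cone foot's front edge is at (405,147). From these I get the head's offset in the tool frame.

Run:
```python
from h import *
import pickle
m,o=pickle.load(open('m3.pkl','rb'));R=Ro.from_quat(o['tool_rot']).as_matrix()
for v,r in((97,.0175),(147,.0135)):
    c,d=ray(m,242+405/5,271+v/5);c=R.T@(c-o['position']);d=R.T@d
    p=c+d*(-.0284-c[2])/d[2];print(p,'offset x',p[0]-r)
o=get_obs();R=Ro.from_quat(o['tool_rot']).as_matrix();print(o['position'],totool([.5073,-.144,.2344]))
print(R)
```

```text
[ 1.99768079e-02  2.50490830e-05 -2.84000000e-02] offset x 0.0024768079172350216
[ 1.53568805e-02  2.80078145e-05 -2.84000000e-02] offset x 0.0018568804635928204
[0.5549829  0.21639658 0.23217538] [-0.18232884  0.31450795 -0.00229088]
[[ 9.23442273e-01  3.83737067e-01  4.81128345e-04]
 [ 3.83737055e-01 -9.23442396e-01  1.20183663e-04]
 [ 4.90413237e-04  7.36440990e-05 -9.99999877e-01]]
```

servo_tool(
  moves="-0.018 0.031 0 0 0; -0.037 0.063 0 0 0; -0.055 0.095 0 0 0; -0.074 0.126 0 0 0; -0.092 0.157 0 0 0; -0.111 0.189 0 0 0; -0.13 0.222 0 0 0; -0.15 0.256 0 0 0; -0.17 0.29 0 0 0; -0.1845 0.3145 0 0 0",
)

```text
time: 6.88
position: [0.5038, -0.1471, 0.2295]
tool_rot: [0.981, 0.195, -0.002, -0.001]
ft_force: [0.5, 0.0, -1.9]
grip_width: 0.0348
grip_force: 40.0
```

servo_tool(
  moves="0 0 0 0 0; 0 0 0 0 0; 0 0 0 0 0; 0 0 0 0 0; 0 0 0 0 0; 0 0 0 0 0",
)

```text
time: 7.38
position: [0.5058, -0.1434, 0.2313]
tool_rot: [0.98, 0.197, -0.0, -0.0]
ft_force: [-0.4, 0.3, -0.7]
grip_width: 0.0345
grip_force: 40.0
```

Run:
```python
from h import *
o=get_obs();R=Ro.from_quat(o['tool_rot']).as_matrix();print(o['time'],o['position'],'head',(o['position']+R@[.0021,0,0])[:2],o['ft_force'],np.round(o['q'],2))
print('corr',totool([.5073,-.144,.2322])-[.0021,0,0])
m=cams.camera_model('scene');im=cams.camera('scene');cv2.imwrite('pics/s2c.png',cv2.resize(im[190:300,165:285],None,fx=5,fy=5,interpolation=cv2.INTER_CUBIC))
m2=cams.camera_model('scene');h=o['position']+R@[.0021,0,.0016]
print(proj(m2,[h,[.5073,-.144,.181],[.5073,-.144,.171]])-[165,190])
```

```text
7.3833 [ 0.50577507 -0.14343226  0.23134187] head [ 0.5077127  -0.14262257] [-0.35370949  0.27781455 -0.74139103] [-0.49  0.38  1.67  0.    1.09  0.69]
corr [-0.00091219  0.00111126 -0.00085926]
[[53.30509167 37.02235574]
 [56.13809758 58.08944897]
 [56.8381423  62.19091863]]
```

View pics/s2c.png

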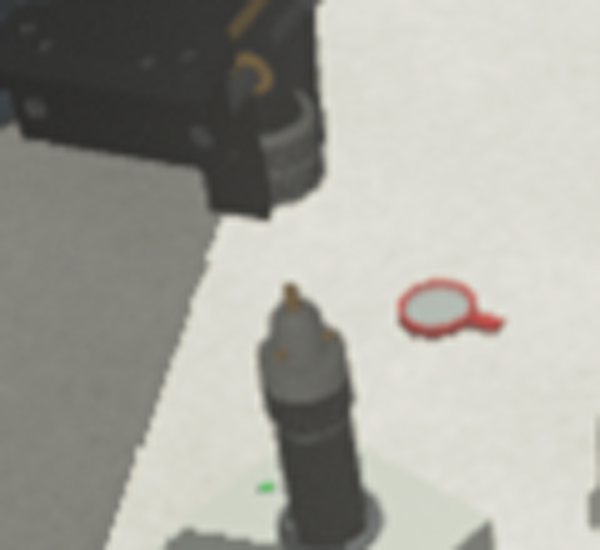

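The scene crop shows the contact tip at (290,288) and the collar axis at about x=277. Both sit about 2 px from their predictions in the same direction, so their relative alignment is fine. Lowering now.

servo_tool(
  moves="-0.0005 0.0008 0.01 0 0; -0.0005 0.0008 0.02 0 0; -0.0005 0.0008 0.03 0 0; -0.0005 0.0008 0.04 0 0; -0.0005 0.0008 0.048 0 0; -0.0005 0.0008 0.053 0 0; -0.0005 0.0008 0.055 0 0; -0.0005 0.0008 0.057 0 0; -0.0005 0.0008 0.059 0 0; -0.0005 0.0008 0.061 0 0",
)

```text
time: 8.27
position: [0.506, -0.1459, 0.1707]
tool_rot: [0.981, 0.196, 0.0, 0.0]
ft_force: [-0.2, 0.7, -1.2]
grip_width: 0.0346
grip_force: 40.0
```

servo_tool(
  moves="0 0 0.001 0 0; 0 0 0.002 0 0; 0 0 0.003 0 0; 0 0 0.004 0 0; 0 0 0.004 0 0",
)

```text
time: 8.68
position: [0.5056, -0.1457, 0.1665]
tool_rot: [0.981, 0.196, -0.0, -0.0]
ft_force: [-0.3, 0.9, -1.6]
grip_width: 0.0348
grip_force: 40.0
```

servo_tool(
  moves="0 0 0.001 0 0; 0 0 0.002 0 0; 0 0 0.003 0 0; 0 0 0.004 0 0; 0 0 0.005 0 0; 0 0 0.005 0 0",
)

```text
time: 9.18
position: [0.5055, -0.1456, 0.1613]
tool_rot: [0.981, 0.196, -0.0, -0.0]
ft_force: [0.8, 0.3, -0.6]
grip_width: 0.0347
grip_force: 40.0
```

servo_tool(
  moves="0 0 0.001 0 0; 0 0 0.002 0 0; 0 0 0.003 0 0; 0 0 0.003 0 0; 0 0 0.003 0 0",
)

```text
time: 9.6
position: [0.5058, -0.1458, 0.1591]
tool_rot: [0.981, 0.196, 0.0, 0.0]
ft_force: [-0.9, 0.5, 3.4]
grip_width: 0.0344
grip_force: 40.0
```

servo_tool(
  moves="0 0.0001 0.0005 -3 0; 0 0.0002 0.0005 -6 0; 0 0.0003 0.0005 -9 0; 0 0.0004 0.0005 -12 0; 0.0001 0.0005 0.0005 -15 0; 0.0001 0.0006 0.0005 -18 0; 0.0001 0.0007 0.0005 -21 0; 0.0002 0.0008 0.0005 -24 0; 0.0002 0.001 0.0005 -27 0; 0.0003 0.001 0.0005 -30 0",
)

```text
time: 10.43
position: [0.5064, -0.1466, 0.1579]
tool_rot: [0.896, 0.444, 0.0, 0.0]
ft_force: [-0.5, -0.5, 0.3]
grip_width: 0.0348
grip_force: 40.0
```

The force vanished and z fell, so the keyways have probably dropped over the pins. Testing with a small push.

servo_tool(
  moves="0 0 0.001 0 0; 0 0 0.002 0 0; 0 0 0.002 0 0; 0 0 0.002 0 0",
)

```text
time: 10.77
position: [0.5064, -0.1466, 0.1561]
tool_rot: [0.897, 0.442, 0.0, 0.0]
ft_force: [-0.4, -0.5, 2.3]
grip_width: 0.0343
grip_force: 40.0
```

servo_tool(
  moves="0 0 0.001 0 0; 0 0 0.002 0 0; 0 0 0.003 0 0; 0 0 0.004 0 0; 0 0 0.004 0 0; 0 0 0.004 0 0",
)

```text
time: 11.27
position: [0.5064, -0.1466, 0.1523]
tool_rot: [0.897, 0.443, 0.0, 0.0]
ft_force: [-1.0, 0.8, 5.1]
grip_width: 0.0348
grip_force: 40.0
```

servo_tool(
  moves="0 0 0.001 0 0; 0 0 0.002 0 0; 0 0 0.002 0 0; 0 0 0.002 0 0; 0 0 0.002 0 0",
)

```text
time: 11.68
position: [0.5065, -0.1466, 0.1514]
tool_rot: [0.897, 0.443, 0.0, 0.0]
ft_force: [-2.7, 0.9, 13.1]
grip_width: 0.0344
grip_force: 40.0
```

Run:
```python
from h import *
o=get_obs();print(o['position'],o['ft_force'],o['grip_force']);print(job.hand_in())
```

```text
[ 0.50648431 -0.14660883  0.15144516] [-2.67925344  0.85214265 13.09526266] 40.00303864087073
the job is handed in; nothing more can be done
None
```

The head is on the handle, turned so its keyways dropped over the pins, and pushed home; the arm still holds it with a 40 N grip and about 13 N up-force at the wrist, and I handed the job in at about 12 s (no verdict came back).

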